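Lap a pump wear ring on the diamond plate

ROBOT

A 7-joint arm with a two-finger parallel gripper is mounted at the origin on a cart in front of the work surface, level with it; the furniture and walls round the work are solid. World frame = base frame: x ahead of the robot, y to its left, z up, the work surface at z = 0. Lengths are in m, angles in rad, forces in N, time in s.
With the tool pointing down it reaches from about 0.425 to 0.875 m from the base axis. Payload 8.4 kg.
Tool frame: the origin (TCP) lies midway between the tips of the shut fingers; the grasp point (between the pads) lies 19 mm behind it (hold_point_z is the z of the grasp point in the tool frame, in m); z points along the fingers, y is the line along which they close (so a half turn about z gives the same grasp; the last joint's range is limited). The gripper opens to 87 mm and grips with 3 to 60 N. Pads are 19 mm wide; open, the fingers measure 117 mm over their backs; the gripper's body (75 mm by 190 mm) begins 51 mm behind the grasp point.
Start: joints at [-1.258, 0.333, 0.04, 1.465, -0.013, 1.343, -0.059], TCP at [0.26, 0.596, 0.223] pointing down, gripper open.
Joint ranges: [-2.58, 2.58], [-0.38, 2.09], [-1.3, 1.39], [0.25, 2.4], [-1.5, 4.64], [0.08, 2.09], [-2.65, 2.65]. Speed limits (rad/s): [2.22, 2.22, 2.79, 2.79, 3.14, 3.14, 3.14].

INTERFACE

Orientations are given as a rotation vector (axis times angle).
In Python, from plant import * gives the robot as it stands. The module is installed in compiled form; this text tells all that it offers.
- The arm moves only by the tool jog_arm, never from a script. Its argument "deltas" is a list of rows, each a list of 7 numbers: the turn, a rotation vector about the tool's x, y, z in degrees, then the shift along the tool's x, y, z in mm, then the closure in counts, from 0 (fully open) to 255 (shut). In form: [[wx, wy, wz, x, y, z, gripper], ...]. A call has exactly 5 rows; each row shifts and turns the commanded pose from where the row before left it, along the tool's axes as they then stand; what a row does not reach is not made up. A row lasts 1/12 s, in which the tool goes at most 41.7 mm and 7.16 degrees, less where a joint would pass 70% of its speed; a pose out of reach is approached as far as the arm can. A call with a gripper value outside its range is refused whole. The fingers move at their own pace and stop on an object; "squeeze" is the grip in N (left out, the last holds). Time passes only in rows, so rows that do not move let the fingers close, or fill a call up. It gives the time, the measured TCP pose, the force, the opening and the grip force at its end, in the units of the state.
- observe(): the state, without advancing time (a new reading comes with each control period).
- snapshot(name): name is "scene" or "side" or "wrist"; returns (picture, depth): 480x640x3 uint8, red, green, blue; 480x640 float32, m along the optical axis (not along the pixel's ray), 0 where there is no reading.
- camera_model(name): a dict with "fx", "fy", "cx", "cy" (pixels), "view" (4x4, takes a point from world to camera coordinates); the wrist camera has in their place "mount" (4x4, takes a point from camera to tool coordinates, whose origin is the TCP and whose axes are the flange's). Camera axes: x right, y down, z forward; pixel columns grow to the right and rows downward; lengths in m; the calibration is good to about 2 mm. The wrist camera is an equidistant fisheye: a pixel r from the principal point sees the ray r / f radians off the axis. A picture is of the moment at which its call begins: read the wrist's pose just before it. camera_model takes no time and is no camera call.
- job_done(): hands the job in; it is judged then, once.
Trained networks look in the newest picture that a camera, given by its name, has taken for a name from the list of things; names that differ only in an ending like _2 or _b are one class to them, and where a whole thing is asked for, a point or a joint stands for the part that bears it (a point fixed in the world has none). Each returns a list of dicts, best first, with "p" (0 to 1); they miss things now and then, are a little off and sometimes report something else, mostly with a low value. They report only what shows in the picture. A call takes as long as a camera call.
- masks_of(camera, label): "region" (480x640 bool, what is visible of it) and "bbox" ([left, top, width, height] in pixels, round what is visible of it).
- tip_of(camera, label): "point" ([column, row] in pixels: a listed point, or the origin of a listed thing).
The state is a dict: "time": time; "q": joint angles; "qvel": joint speeds; "effort": joint torques, N m; "tool_pos": TCP position; "orientation": TCP orientation; "contact_force": force on the tool from outside, world axes, zero at the start; "moment": the same for the moment, N m; "width": finger opening in m; "grasp_force": force on a finger pad.
Only numpy, scipy, OpenCV 4.12 (cv2) and the standard library are available. Lean on these libraries where they do the work, as an engineer would, in place of code of your own. Each camera call takes 0.05 s, during which the arm holds its last target. There are 200 camera calls.

TASK

Lap the flanged steel ring on the diamond plate: with closed fingertips in its bore, slide it through one figure of eight - from the middle right out to the far left corner, along to the near left corner, back across the middle to the far right corner, along to the near right corner and back to the middle (left and right as the robot sees them). Then slide it straight off the plate into the round-ended nest on the near side until it is fully home, and leave it there. Push it gently and keep it flat on its face all the way, never lifted or tipped, and leave the other things alone.

Things in the scene. Friction and masses are not known exactly. Their poses are not given: they have to be found in the camera images.
- lapping_plate: lapping station, fixed to the bench: grey T-shaped plastic holder with an inlaid flat steel plate, dotted with round recesses. Origin at bench level under the plate's middle; z up, x from the nest across the plate to its far edge, y to the left. Plate 150 mm in x, 200 mm in y, top 20 mm above the bench; the 12 mm border round it is 0.4 mm lower. The nest is on the near (-x) side
- plate_middle (a point): the middle of the plate, on its top face
- nest_seat (a point): where the ring's middle lies when fully home in the nest: x -127 mm, y 0 in the station's frame, on the nest's floor (19.4 mm above the bench). The nest is a U-shaped wall 9 mm high, 6 mm thick, 84 mm wide inside, its open mouth towards the plate flared to 93 mm at x -88 mm; its round end (inner radius 42 mm) is centred at x -125 mm
- wear_ring: loose flanged steel ring, lying flat on the plate; origin in the middle of its underside, z up. 78 mm across the flange (7 mm high), 67 mm across the collar above, 17 mm high in all. A plain 54 mm bore goes through it: closed fingertips fit in with room to spare, 3 to 8 mm above the plate, and push by its wall, so the ring lags by that slack. 0.17 to 0.34 kg; it slides at 1 to 4 N
- seal: shaft seal, 32 mm across, 30 mm high, a steel spring on a dark seat; stands on the bench just left of the nest
- ball_bearing: ball bearing, 40 mm across, 12 mm high, lying on the bench just right of the nest
- cutters: side cutters with black and yellow handles, 67x136x15 mm, on the bench near its front edge
- tape_rule: yellow and black tape measure, 34x78x68 mm, right of the work
- motor_capacitor: white motor capacitor, a lying cylinder 40 mm thick and 97 mm long, right of the work
- blue_tape: roll of blue insulation tape, 64 mm across, 18 mm high, behind and right of the work
- grease: tin of grease, 83 mm across, 60 mm high, behind the pump (which stands left of the work, 240 mm high)

How it is judged:
By the outcome, as a careful person would: the job done as asked, in the order asked, and still so for the second after the job is handed in, with the robot touching nothing.
It also fails if it takes over 64 s, if anything falls off the work surface, if the arm or the gripper's body presses on something with over 40 N, if the wrist force passes 120 N, or if a joint passes its speed limit or range.

## Working session

There is one attempt and no reset: what is moved stays moved. The work goes in short steps, Python scripts to look and compute and a tool call to move; the robot and the scene stay as the last step left them, time stands still between calls to the robot, and variables do not carry over. Pictures are saved under pics/ and viewed, at most 10 in all, crops included, and the job is handed in when it is done.

Besides the shell and the picture viewer there is one more tool, called after "Call:" as name([rows], argument=value, ...), one row to a line, values as JSON. jog_arm: Moves the arm, as the interface text tells. Its arguments: {"type":"object","properties":{"deltas":{"type":"array","items":{"type":"array","items":{"type":"number"}}},"squeeze":{"type":"number"}},"required":["deltas"]}

```bash
mkdir -p pics
cat > h.py <<'E'
from plant import *
import numpy as np, cv2
from scipy.spatial.transform import Rotation as R
def save(n,p): cv2.imwrite('pics/'+n,cv2.cvtColor(p,cv2.COLOR_RGB2BGR))
def cloud(c,d):
    m=camera_model(c); v,u=np.mgrid[:480,:640]
    P=np.stack([(u-m['cx'])/m['fx']*d,(v-m['cy'])/m['fy']*d,d],-1)
    T=np.linalg.inv(m['view']); return P@T[:3,:3].T+T[:3,3]
E
python3 - <<'E'
from h import *
s=observe();print({k:np.round(v,3) for k,v in s.items()})
print(R.from_rotvec(s['orientation']).as_matrix().round(3))
for c in ('scene','side'):
    p,d=snapshot(c);save(c+'.png',p);np.savez(c,p=p,d=d);W=cloud(c,d)
    for l in ('wear_ring','lapping_plate'):
        for r in masks_of(c,l)[:2]:
            X=W[r['region']&(d>0)]; print(c,l,r['p'],r['bbox'],np.percentile(X,[2,50,98],axis=0).round(3).tolist())
    for l in ('plate_middle','nest_seat','wear_ring'):
        for r in tip_of(c,l)[:2]:
            u,v=np.round(r['point']).astype(int); print(c,l,r['p'],u,v,W[v,u].round(4))
E
```

```text
{'time': np.float64(0.0), 'q': array([-1.258,  0.334,  0.04 ,  1.466, -0.013,  1.343, -0.058]), 'qvel': array([-0.   , -0.   ,  0.   , -0.001,  0.   , -0.001,  0.   ]), 'effort': array([-1.0000e-03, -6.5636e+01,  1.3350e+00, -4.0381e+01, -6.0000e-02,
        4.5000e-02,  0.0000e+00]), 'tool_pos': array([0.26 , 0.595, 0.222]), 'orientation': array([-6.420e-01, -3.075e+00,  2.000e-03]), 'contact_force': array([-0.106,  0.211, -0.147]), 'moment': array([ 0.012, -0.02 , -0.042]), 'grasp_force': np.float64(0.0), 'width': np.float64(0.087)}
[[-0.916  0.4   -0.001]
 [ 0.4    0.916 -0.001]
 [-0.    -0.002 -1.   ]]
scene wear_ring 0.78 [381.2, 243.3, 28.9, 21.7] [[0.507, -0.313, 0.024], [0.53, -0.28, 0.032], [0.575, -0.246, 0.041]]
scene lapping_plate 0.55 [335.7, 235.2, 99.9, 73.6] [[0.358, -0.369, 0.008], [0.476, -0.271, 0.022], [0.611, -0.158, 0.03]]
scene plate_middle 0.63 387 258 [ 0.5136 -0.2669  0.0345]
scene plate_middle 0.39 475 258 [ 0.6289 -0.4689  0.0205]
scene nest_seat 0.61 376 286 [ 0.4098 -0.274   0.0216]
scene wear_ring 0.77 394 257 [ 0.544  -0.2773  0.0214]
scene wear_ring 0.73 340 287 [ 0.3862 -0.1918  0.008 ]
side lapping_plate 0.75 [301.4, 262.0, 137.4, 76.0] [[0.36, -0.377, 0.005], [0.488, -0.292, 0.019], [0.612, -0.164, 0.027]]
side plate_middle 0.72 380 287 [ 0.5387 -0.2628  0.019 ]
side nest_seat 0.92 325 302 [ 0.4079 -0.2595  0.0171]
side wear_ring 0.74 353 343 [ 0.4118 -0.3864  0.0098]
side wear_ring 0.58 384 290 [ 0.541  -0.2765  0.0196]
```

Run:
```python
import numpy as np,cv2
a=np.load('scene.npz');b=np.load('side.npz')
f=lambda p:cv2.cvtColor(p,cv2.COLOR_RGB2BGR)
x=np.hstack([cv2.resize(f(a['p']),(400,300)),cv2.resize(f(b['p']),(400,300))])
y=np.hstack([cv2.resize(f(a['p'])[200:350,300:500],(400,300)),cv2.resize(f(b['p'])[230:380,280:480],(400,300))])
cv2.imwrite('pics/a.png',np.vstack([x,y]))
from h import *
p,d=a['p'],a['d'];W=cloud('scene',d)
# tall stuff map
for c in ('scene','side'):
    d=np.load(c+'.npz')['d'];W=cloud(c,d);
    m=(d>0)&(W[...,2]>.08)&(W[...,2]<.6)&(W[...,0]>.1)&(W[...,0]<1.1)&(abs(W[...,1])<.8)
    X=W[m]; g={}
    for q in X: 
        k=(round(q[0]*10)/10,round(q[1]*10)/10); g.setdefault(k,[]).append(q[2])
    print(c,{k:(round(float(np.max(v)),2),len(v)) for k,v in sorted(g.items()) if len(v)>20})
```

```text
scene {(0.2, 0.5): (0.44, 979), (0.2, 0.6): (0.52, 1224), (0.3, -0.1): (0.18, 1166), (0.3, 0.0): (0.2, 1763), (0.3, 0.1): (0.21, 1712), (0.3, 0.2): (0.22, 1286), (0.3, 0.3): (0.18, 79), (0.3, 0.5): (0.46, 269), (0.3, 0.6): (0.56, 919), (0.3, 0.7): (0.34, 121), (0.4, -0.1): (0.18, 700), (0.4, 0.0): (0.2, 715), (0.4, 0.1): (0.21, 856), (0.4, 0.2): (0.24, 1014), (0.4, 0.3): (0.24, 869), (0.4, 0.4): (0.24, 83), (0.5, 0.1): (0.2, 51), (0.6, -0.8): (0.13, 260), (0.6, -0.7): (0.13, 76), (0.6, 0.0): (0.21, 78), (0.6, 0.1): (0.22, 971), (0.6, 0.2): (0.21, 199), (0.7, -0.8): (0.13, 190), (0.7, -0.7): (0.13, 749), (0.7, -0.6): (0.29, 807), (0.7, -0.5): (0.21, 583), (0.7, -0.4): (0.32, 1897), (0.7, -0.3): (0.31, 1570), (0.7, -0.2): (0.3, 1241), (0.7, -0.1): (0.31, 1336), (0.7, 0.0): (0.3, 477), (0.7, 0.1): (0.22, 178), (0.7, 0.2): (0.21, 86), (0.7, 0.3): (0.21, 41), (0.7, 0.4): (0.15, 198), (0.7, 0.5): (0.3, 337), (0.8, -0.8): (0.27, 1611), (0.8, -0.7): (0.27, 3414), (0.8, -0.6): (0.3, 3023), (0.8, -0.5): (0.32, 3058), (0.8, -0.4): (0.39, 1647), (0.8, -0.3): (0.4, 1846), (0.8, -0.2): (0.37, 1631
[... 1589 characters left out ...]
0.29, 259), (0.8, -0.6): (0.3, 4994), (0.8, -0.5): (0.32, 5512), (0.8, -0.4): (0.38, 3654), (0.8, -0.3): (0.4, 2174), (0.8, -0.2): (0.36, 1153), (0.8, -0.1): (0.37, 1361), (0.8, 0.0): (0.32, 697), (0.8, 0.1): (0.32, 1170), (0.8, 0.2): (0.32, 1625), (0.8, 0.3): (0.31, 798), (0.8, 0.4): (0.3, 769), (0.8, 0.5): (0.33, 851), (0.8, 0.6): (0.33, 364), (0.8, 0.7): (0.27, 414), (0.8, 0.8): (0.27, 332), (0.9, -0.5): (0.36, 622), (0.9, -0.4): (0.4, 1662), (0.9, -0.3): (0.38, 1032), (0.9, -0.2): (0.41, 552), (0.9, -0.1): (0.4, 776), (0.9, 0.0): (0.37, 192), (0.9, 0.4): (0.33, 331), (0.9, 0.5): (0.35, 600), (0.9, 0.6): (0.32, 68), (0.9, 0.7): (0.29, 118), (0.9, 0.8): (0.25, 31), (1.1, -0.2): (0.23, 30)}
```

View pics/a.png

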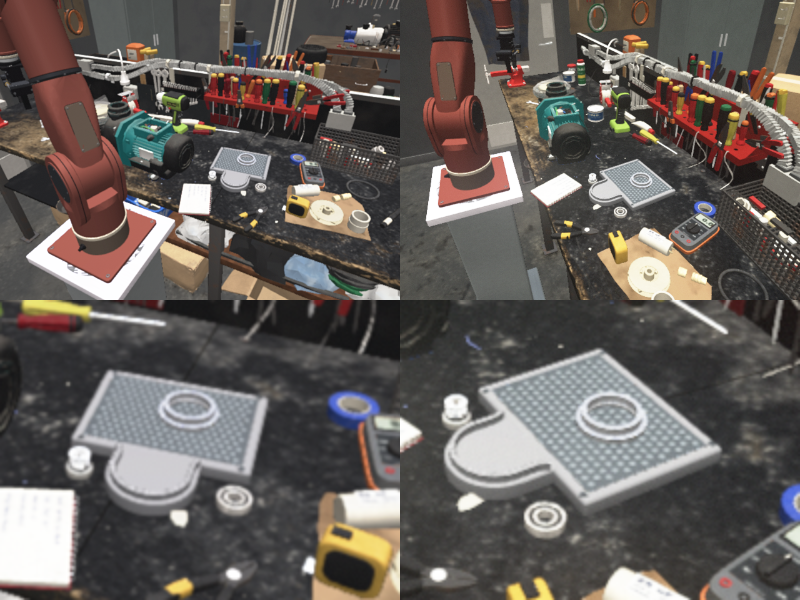

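Ring sits near the plate's middle (scene crop about 388,258), with the nest nearer the robot. The pump is to the left and the tool rack is behind. I'll rise, close the fingers and cross over.

Call:
jog_arm([
  [0,0,-5,0,0,-36,255],
  [0,0,-5,0,0,-36,255],
  [0,0,-5,0,0,-36,255],
  [0,0,-5,0,0,-36,255],
  [0,0,-4,0,0,-36,255],
], squeeze=10)

```text
time: 1.02
tool_pos: [0.2601, 0.5952, 0.4046]
orientation: [-0.018, 3.141, 0.001]
contact_force: [1.1, 1.1, 1.1]
width: 0.0614
grasp_force: 0.0
```

Call:
jog_arm([
  [0,0,0,-25,-25,0,255],
  [0,0,0,-25,-25,0,255],
  [0,0,0,-25,-25,0,255],
  [0,0,0,-25,-25,0,255],
  [0,0,0,-25,-25,0,255],
])

```text
time: 1.43
tool_pos: [0.387, 0.4702, 0.4028]
orientation: [-0.011, 3.141, 0.0]
contact_force: [0.5, 0.2, -0.9]
width: 0.028
grasp_force: 0.0
```

Call:
jog_arm([
  [0,0,0,-25,-25,0,255],
  [0,0,0,-25,-25,0,255],
  [0,0,0,-25,-25,0,255],
  [0,0,0,-25,-25,0,255],
  [0,0,0,-25,-25,0,255],
])

```text
time: 1.85
tool_pos: [0.5129, 0.3459, 0.4028]
orientation: [-0.011, 3.141, 0.001]
contact_force: [0.2, 0.8, -0.3]
width: 0.0013
grasp_force: 0.0
```

Call:
jog_arm([
  [0,0,0,0,-38,0,255],
  [0,0,0,0,-38,0,255],
  [0,0,0,0,-38,0,255],
  [0,0,0,0,-38,0,255],
  [0,0,0,0,-38,0,255],
])

```text
time: 2.27
tool_pos: [0.513, 0.1555, 0.4027]
orientation: [-0.011, 3.141, 0.001]
contact_force: [0.0, -0.5, 0.3]
width: 0.0004
grasp_force: 0.0
```

Call:
jog_arm([
  [0,0,0,0,-38,0,255],
  [0,0,0,0,-38,0,255],
  [0,0,0,0,-38,0,255],
  [0,0,0,0,-38,0,255],
  [0,0,0,0,-38,0,255],
])

```text
time: 2.68
tool_pos: [0.5141, -0.0345, 0.4029]
orientation: [-0.011, 3.141, 0.001]
contact_force: [0.9, -0.1, 0.5]
width: 0.0004
grasp_force: 0.0
```

Call:
jog_arm([
  [0,0,0,0,-38,0,255],
  [0,0,0,0,-38,0,255],
  [0,0,0,0,-38,0,255],
  [0,0,0,0,-38,0,255],
  [0,0,0,0,-38,0,255],
])

```text
time: 3.1
tool_pos: [0.5155, -0.2244, 0.403]
orientation: [-0.012, 3.141, 0.0]
contact_force: [0.8, 0.9, -0.0]
width: 0.0003
grasp_force: 0.0
```

Call:
jog_arm([
  [0,0,0,0,-30,20,255],
  [0,0,0,0,-20,30,255],
  [0,0,0,0,0,30,255],
  [0,0,0,0,0,20,255],
  [0,0,0,0,0,0,255],
])

```text
time: 3.52
tool_pos: [0.5145, -0.2719, 0.2984]
orientation: [0.01, -3.136, -0.003]
contact_force: [-0.7, 0.0, -0.4]
width: 0.0004
grasp_force: 0.0
```

```bash
cat >> h.py <<'E'
def wrist_pix(uv,z,s):
    """world points where wrist pixels hit height z"""
    m=camera_model('wrist'); a=(np.atleast_2d(uv)-[m['cx'],m['cy']]).astype(float)
    r=np.hypot(*a.T); th=r/m['fx']; k=np.where(r>0,np.sin(th)/np.maximum(r,1e-9),0)
    D=np.c_[a*k[:,None],np.cos(th)]; Q=R.from_rotvec(s['orientation']).as_matrix(); M=m['mount']
    D=D@(Q@M[:3,:3]).T; o=Q@M[:3,3]+s['tool_pos']
    return o+D*((z-o[2])/D[:,2])[:,None]
def world_pix(P,s):
    m=camera_model('wrist'); Q=R.from_rotvec(s['orientation']).as_matrix(); M=m['mount']
    P=((np.atleast_2d(P)-s['tool_pos'])@Q-M[:3,3])@M[:3,:3]
    r=np.hypot(P[:,0],P[:,1]); th=np.arctan2(r,P[:,2])*m['fx']
    return P[:,:2]*(th/np.maximum(r,1e-9))[:,None]+[m['cx'],m['cy']]
E
python3 - <<'E'
from h import *
s=observe();p,d=snapshot('wrist');save('w1.png',p);np.savez('w1',p=p,d=d,pos=s['tool_pos'],o=s['orientation'])
print(s['tool_pos'],s['orientation'],s['q'],camera_model('wrist'))
for l,z in (('wear_ring',.037),('lapping_plate',.02)):
    for r in masks_of('wrist',l)[:2]:
        c=max(cv2.findContours(r['region'].astype(np.uint8),0,1)[0],key=len)[:,0]
        W=wrist_pix(c,z,s)[:,:2]; print(l,r['p'],r['bbox'],cv2.minAreaRect((W*1000).astype(np.float32)))
for l,z in (('wear_ring',.02),('plate_middle',.02),('nest_seat',.0194)):
    for r in tip_of('wrist',l)[:2]: print(l,r['p'],r['point'],wrist_pix(r['point'],z,s))
E
```

```text
[ 0.51452238 -0.2719278   0.29838428] [ 0.00982895 -3.13567326 -0.00319547] [-0.16813288  0.18834642  0.67915376  1.53988169 -0.11751003  1.46141995
  2.09299321] {'fx': 371.64829954431775, 'fy': 371.64829954431775, 'cx': 314.4783414406803, 'cy': 240.50139155902053, 'mount': array([[ 3.92288049e-04, -9.70289261e-01, -2.41947507e-01,
         6.58713433e-02],
       [ 9.99999904e-01,  4.28413472e-04, -9.67027098e-05,
        -3.56668017e-04],
       [ 1.97483172e-04, -2.41947446e-01,  9.70289335e-01,
        -1.62378020e-01],
       [ 0.00000000e+00,  0.00000000e+00,  0.00000000e+00,
         1.00000000e+00]])}
wear_ring 0.94 [278.2, 198.5, 64.8, 64.2] ((540.3410034179688, -278.6220397949219), (75.36011505126953, 75.49652099609375), 45.09022903442383)
lapping_plate 0.91 [226.7, 72.4, 187.4, 200.2] ((475.17230224609375, -267.5224304199219), (244.98873901367188, 223.18125915527344), 5.294117450714111)
wear_ring 0.16 [220.3, 14.6] [[ 0.27339093 -0.38850269  0.02      ]]
plate_middle 0.9 [326.7, 218.8] [[ 0.52982087 -0.25692624  0.02      ]]
plate_middle 0.74 [321.0, 217.7] [[ 0.5285228  -0.26381805  0.02      ]]
nest_seat 0.85 [314.6, 116.9] [[ 0.40791979 -0.2723378   0.0194    ]]
```

View pics/w1.png

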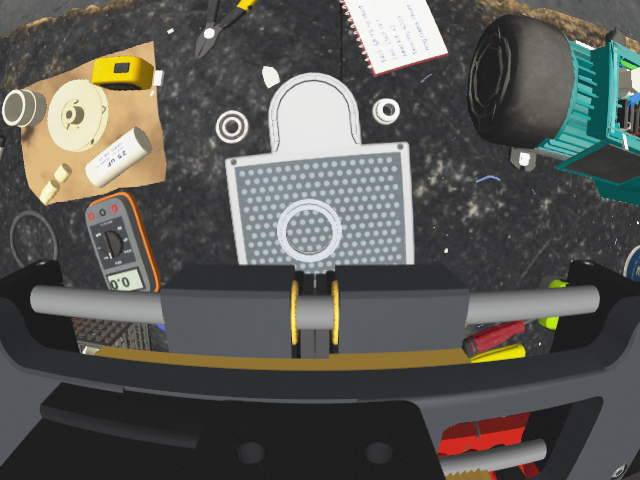

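Run:
```python
from h import *
from scipy.optimize import least_squares
a=np.load('w1.npz');s={'tool_pos':a['pos'],'orientation':a['o']}
r=masks_of('wrist','wear_ring')[0]['region']; c=max(cv2.findContours(r.astype(np.uint8),0,1)[0],key=len)[:,0]
print('ring',cv2.minEnclosingCircle((wrist_pix(c,.027,s)[:,:2]*1000).astype(np.float32)))
r=masks_of('wrist','lapping_plate')[0]['region']; c=max(cv2.findContours(r.astype(np.uint8),0,1)[0],key=len)[:,0]
c=c[(c[:,1]<255)]
A=wrist_pix(c,.0196,s)[:,:2];B=wrist_pix(c,.0284,s)[:,:2]
def loc(W,t):
    cs,sn=np.cos(t[2]),np.sin(t[2]); d=W-t[:2]; return np.c_[d@[cs,sn],d@[-sn,cs]]
def f(t):
    P=loc(A,t);N=loc(B,t)
    dr=np.maximum(abs(P[:,0])-.087,abs(P[:,1])-.112)
    dn=np.where(N[:,0]<-.125,np.hypot(N[:,0]+.125,N[:,1])-.048,abs(N[:,1])-.048)
    e=np.where(N[:,0]<-.1,dn,dr); e[abs(N[:,0]+.093)<.008]*=0
    return e
for t0 in ([.535,-.262,.092],):
    o=least_squares(f,t0,loss='soft_l1',f_scale=.002); print(o.x,np.degrees(o.x[2]),np.abs(o.fun).mean(),np.percentile(o.fun,[5,25,50,75,95]).round(4))
# overlay
t=o.x;cs,sn=np.cos(t[2]),np.sin(t[2])
def pr(x,y,z): return world_pix(np.c_[t[0]+cs*x-sn*y,t[1]+sn*x+cs*y,z+0*x],s)
k=np.linspace(-1,1,200)
im=cv2.imread('pics/w1.png')
th=k*np.pi/2
for q in (pr(-.075+0*k,.1*k,.02),pr(.075*k,.1+0*k,.02),pr(.075*k,-.1+0*k,.02),pr(-.125-.042*np.cos(th),.042*np.sin(th),.0284),pr(-.125-.048*np.cos(th),.048*np.sin(th),.0284)):
    for u,v in q: 
        if 0<=v<270: im[int(v+.5),int(u+.5)]=(0,0,255)
cv2.imwrite('pics/w1o.png',cv2.resize(im[60:280,200:440],(720,660))[:600])
```

```text
ring ((542.6588745117188, -277.9188537597656), 39.889892578125)
[ 0.52941346 -0.26233878  0.09203578] 5.273261888709459 0.0018583137809774079 [-0.003  -0.0019 -0.0006  0.0018  0.0041]
```

View pics/w1o.png

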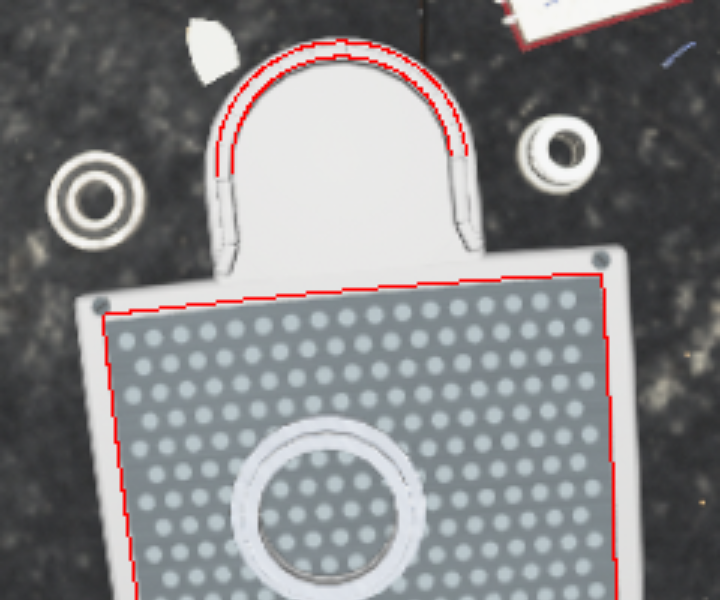

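Call:
jog_arm([
  [0,0,-4.9,0,0,0,255],
  [0,0,0,-14,-4,30,255],
  [0,0,0,-14,-4,40,255],
  [0,0,0,0,0,40,255],
  [0,0,0,0,0,40,255],
])

```text
time: 4.33
tool_pos: [0.5456, -0.2778, 0.1524]
orientation: [-0.147, 3.137, -0.001]
contact_force: [0.9, -0.2, -0.2]
width: 0.0001
grasp_force: 0.0
```

Call:
jog_arm([
  [0,0,0,0,0,30,255],
  [0,0,0,0,0,20,255],
  [0,0,0,0,0,15,255],
  [0,0,0,0,0,0,255],
  [0,0,0,0,0,0,255],
])

```text
time: 4.75
tool_pos: [0.5446, -0.2778, 0.0886]
orientation: [0.146, -3.137, -0.0]
contact_force: [0.8, 0.3, 0.8]
width: 0.0004
grasp_force: 0.0
```

```bash
cat >> h.py <<'E'
ST=np.array([.5294,-.2623]);PS=.0920
def stn(p):
    c,s_=np.cos(PS),np.sin(PS); d=np.asarray(p)[:2]-ST; return np.round(1000*np.array([c*d[0]+s_*d[1],-s_*d[0]+c*d[1]]),1)
def ring(s=None,name=None):
    s=observe();p,d=snapshot('wrist')
    if name: save(name,p)
    print('tcp',stn(s['tool_pos']),s['tool_pos'].round(4),s['orientation'].round(4),s['contact_force'].round(1),s['time'])
    for c in ('wrist','scene','side'):
        if c!='wrist': d=snapshot(c)[1]
        for r in masks_of(c,'wear_ring')[:1]:
            k=max(cv2.findContours(r['region'].astype(np.uint8),0,1)[0],key=len)[:,0]
            if c=='wrist': W=wrist_pix(k,.027,s)
            else:
                m=camera_model(c);T=np.linalg.inv(m['view']); D=np.c_[(k-[m['cx'],m['cy']])/[m['fx'],m['fy']],np.ones(len(k))]@T[:3,:3].T
                W=T[:3,3]+D*((.027-T[2,3])/D[:,2])[:,None]
            (x,y),rr=cv2.minEnclosingCircle((W[:,:2]*1000).astype(np.float32)); print(c,round(r['p'],2),stn([x/1000,y/1000]),round(rr,1))
E
python3 -c "
from h import *
ring(name='w2.png')"
```

```text
tcp [ 13.7 -16.9] [ 0.5446 -0.2778  0.0886] [ 0.1456 -3.1374 -0.    ] [0.8 0.3 0.8] 4.75
wrist 0.57 [  9.8 -17. ] 38.6
scene 0.69 [ 20.9 -21.3] 45.3
side 0.72 [132.  561.6] 106.8
```

View pics/w2.png

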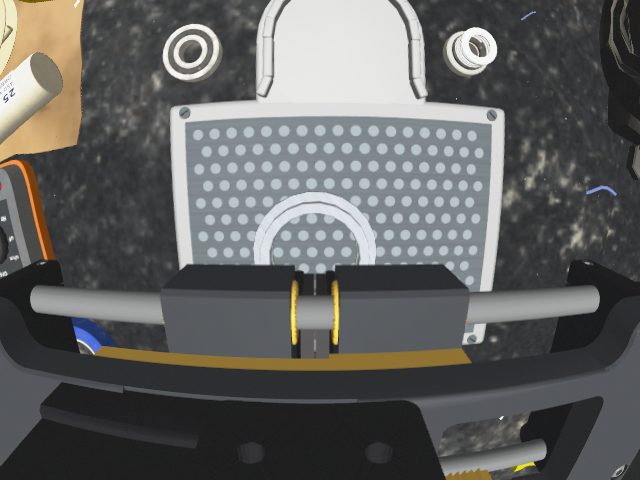

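Nearly centred over the ring (ring arc at 315,250); descending.

Call:
jog_arm([
  [0,0,0,2,0,15,255],
  [0,0,0,0,0,15,255],
  [0,0,0,0,0,12,255],
  [0,0,0,0,0,10,255],
  [0,0,0,0,0,10,255],
])

```text
time: 5.47
tool_pos: [0.5428, -0.2781, 0.0259]
orientation: [-0.146, 3.138, -0.0]
contact_force: [-0.5, 0.4, -0.2]
width: 0.0004
grasp_force: 0.0
```

Call:
jog_arm([
  [0,0,0,0,0,0,255],
  [0,0,0,0,0,0,255],
  [0,0,0,0,0,0,255],
  [0,0,0,0,0,0,255],
  [0,0,0,0,0,0,255],
])

```text
time: 5.88
tool_pos: [0.5431, -0.2783, 0.0271]
orientation: [-0.145, 3.137, -0.001]
contact_force: [-0.4, 0.5, 0.3]
width: 0.0004
grasp_force: 0.0
```

Call:
jog_arm([
  [0,0,0,0,0,1.5,255],
  [0,0,0,3,4,0,255],
  [0,0,0,3,4,0,255],
  [0,0,0,3,4,0,255],
  [0,0,0,3,4,0,255],
])

```text
time: 6.3
tool_pos: [0.529, -0.2629, 0.025]
orientation: [-0.145, 3.138, -0.0]
contact_force: [0.1, -1.4, -0.6]
width: 0.0004
grasp_force: 0.6
```

Call:
jog_arm([
  [0,0,0,3,4,0,255],
  [0,0,0,3,4,0,255],
  [0,0,0,0,0,0,255],
  [0,0,0,0,0,0,255],
  [0,0,0,0,0,0,255],
])

```text
time: 6.72
tool_pos: [0.5225, -0.2557, 0.025]
orientation: [0.146, -3.138, -0.0]
contact_force: [0.0, 0.1, -0.4]
width: 0.0005
grasp_force: 0.0
```

```bash
cat >> h.py <<'E'
from scipy.optimize import least_squares
def ring2(name=None):
    """ring centre (station mm) from visible flange edges, radius fixed at 39"""
    s=observe();p,d=snapshot('wrist')
    if name: save(name,p)
    print('tcp',stn(s['tool_pos']),s['tool_pos'].round(4),s['contact_force'].round(1),s['time'].round(2))
    t=stn(s['tool_pos'])
    for c in ('wrist','scene','side'):
        if c!='wrist': snapshot(c)
        for r in masks_of(c,'wear_ring')[:1]:
            k=max(cv2.findContours(r['region'].astype(np.uint8),0,1)[0],key=len)[:,0]
            if c=='wrist': W=wrist_pix(k,.027,s)
            else:
                m=camera_model(c);T=np.linalg.inv(m['view']); D=np.c_[(k-[m['cx'],m['cy']])/[m['fx'],m['fy']],np.ones(len(k))]@T[:3,:3].T
                W=T[:3,3]+D*((.0235-T[2,3])/D[:,2])[:,None]
            W=np.array([stn(w) for w in W])
            # keep hull points away from occluding gripper
            o=least_squares(lambda q:np.hypot(*(W-q).T)-39,W.mean(0),loss='cauchy',f_scale=1.); print(c,round(r['p'],2),o.x.round(1),(abs(o.fun)<2).mean().round(2))
E
python3 -c "
from h import *
ring2('w3.png')"
```

```text
Traceback (most recent call last):
  File "h.py", line 42, in ring2
    print('tcp',stn(s['tool_pos']),s['tool_pos'].round(4),s['contact_force'].round(1),s['time'].round(2))
                                                                                      ^^^^^^^^^^^^^^^
AttributeError: 'float' object has no attribute 'round'
```

View pics/w3.png

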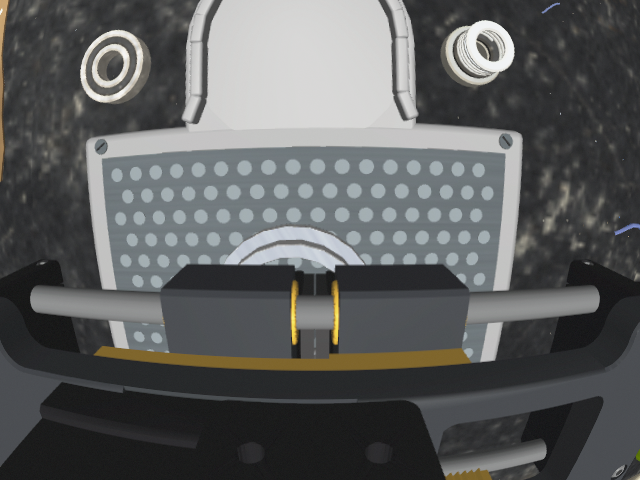

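```bash
sed -i "s/s\['time'\].round(2)/round(float(s['time']),2)/" h.py; python3 -c "
from h import *
ring2()"
```

```text
tcp [-6.2  7. ] [ 0.5226 -0.2559  0.025 ] [-0.6  0.4  0.1] 6.77
wrist 0.75 [-59.1  11.9] 0.27
scene 0.79 [ 9.  -3.2] 0.29
side 0.77 [-3.  -5.2] 0.55
```

```bash
cat >> h.py <<'E'
def ring3(name=None):
    """ring centre (station mm): near edge of its flange in the wrist picture, topmost mask row per column"""
    s=observe();p,d=snapshot('wrist')
    if name: save(name,p)
    t=stn(s['tool_pos']); print('tcp',t,'z',s['tool_pos'][2].round(4),'F',s['contact_force'].round(1),round(float(s['time']),2))
    for r in masks_of('wrist','wear_ring')[:2]:
        M=r['region']; u=np.where(M.any(0))[0]; k=np.c_[u,M.argmax(0)[u]]; k=k[k[:,1]<258]
        W=np.array([stn(w) for w in wrist_pix(k,.027,s)])
        o=least_squares(lambda q:np.hypot(*(W-q).T)-39,t,loss='soft_l1',f_scale=1.)
        print('ring',round(r['p'],2),o.x.round(1),'rel',(o.x-t).round(1),'res',np.abs(o.fun).mean().round(2),len(k))
E
python3 -c "
from h import *
ring3()"
```

```text
tcp [-6.4  6.9] z 0.0249 F [-0.8  0.6 -0.3] 7.07
ring 0.64 [-0.2 -2.5] rel [ 6.2 -9.4] res 0.35 131
```

Call:
jog_arm([
  [0,0,0,0,2,0,255],
  [0,0,0,-4,0,0,255],
  [0,0,0,-4,0,0,255],
  [0,0,0,-4,0.5,0,255],
  [0,0,0,-2.4,4.2,0,255],
])

```text
time: 7.58
tool_pos: [0.5367, -0.2486, 0.025]
orientation: [-0.144, 3.138, -0.002]
contact_force: [-0.3, -0.8, 0.3]
width: 0.0002
grasp_force: 0.9
```

Call:
jog_arm([
  [0,0,0,-2.4,4.2,0,255],
  [0,0,0,-2.4,4.2,0,255],
  [0,0,0,-2.4,4.2,0,255],
  [0,0,0,-2.4,4.2,0,255],
  [0,0,0,-2.4,4.2,0,255],
])

```text
time: 8.0
tool_pos: [0.5463, -0.2253, 0.0249]
orientation: [0.146, -3.138, -0.0]
contact_force: [-1.5, -1.5, 0.3]
width: 0.0004
grasp_force: 1.0
```

Call:
jog_arm([
  [0,0,0,-2.4,4.2,0,255],
  [0,0,0,-2.4,4.2,0,255],
  [0,0,0,-2.4,4.2,0,255],
  [0,0,0,-2.4,4.2,0,255],
  [0,0,0,-2.4,4.2,0,255],
])

```text
time: 8.42
tool_pos: [0.5564, -0.2034, 0.0249]
orientation: [0.145, -3.138, 0.0]
contact_force: [-0.1, -1.6, -0.1]
width: 0.0003
grasp_force: 1.0
```

Call:
jog_arm([
  [0,0,0,-2.4,4.2,0,255],
  [0,0,0,-2.4,4.2,0,255],
  [0,0,0,-2.4,4.2,0,255],
  [0,0,0,0,0,0,255],
  [0,0,0,0,0,0,255],
])

```text
time: 8.83
tool_pos: [0.5625, -0.1899, 0.0249]
orientation: [-0.147, 3.138, 0.001]
contact_force: [0.0, -0.7, 0.5]
width: 0.0006
grasp_force: 0.0
```

```bash
python3 -c "
from h import *
ring3()"
```

```text
tcp [39.6 69.1] z 0.0249 F [ 0.  -0.7  0.5] 8.83
```

```bash
python3 -c "
from h import *
ring3()
w=snapshot('wrist')[0];a=snapshot('side')[0]
save('c1.png',np.hstack([cv2.resize(w[180:330,240:440],(400,300)),cv2.resize(a[235:385,280:480],(400,300))]))
"
```

```text
tcp [39.3 68.6] z 0.0249 F [-0.5 -1.1  0.4] 8.93
ring 0.97 [35.7 56.2] rel [ -3.6 -12.4] res 0.3 157
```

View pics/c1.png

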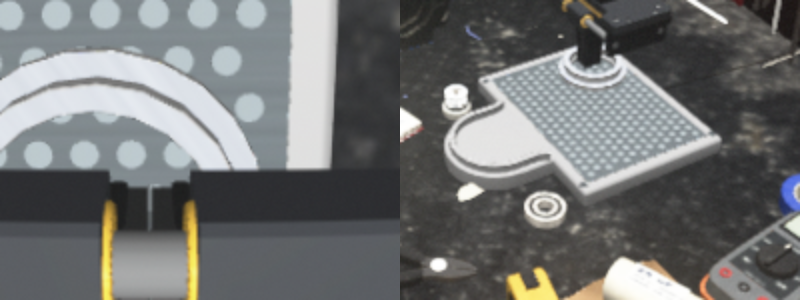

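Ring is in the far left corner (left edge about 5 mm from the plate edge in the picture). I'll push it slightly further left, then along to the near left.

Call:
jog_arm([
  [0,0,0,0,3,0,255],
  [0,0,0,0,0,0,255],
  [0,0,0,4.5,-4,0,255],
  [0,0,0,4.5,-4,0,255],
  [0,0,0,4.5,-4,0,255],
])

```text
time: 9.55
tool_pos: [0.549, -0.2014, 0.0249]
orientation: [0.145, -3.138, 0.0]
contact_force: [-0.6, -0.2, -0.2]
width: 0.0002
grasp_force: 0.0
```

Call:
jog_arm([
  [0,0,0,4.8,0,0,255],
  [0,0,0,4.8,0,0,255],
  [0,0,0,4.8,0,0,255],
  [0,0,0,4.8,0,0,255],
  [0,0,0,4.8,0,0,255],
])

```text
time: 9.97
tool_pos: [0.5254, -0.2028, 0.025]
orientation: [-0.146, 3.138, 0.0]
contact_force: [1.9, -0.3, 0.1]
width: 0.0003
grasp_force: 0.8
```

Call:
jog_arm([
  [0,0,0,4.8,0,0,255],
  [0,0,0,4.8,0,0,255],
  [0,0,0,4.8,0,0,255],
  [0,0,0,4.8,0,0,255],
  [0,0,0,4.8,0,0,255],
])

```text
time: 10.38
tool_pos: [0.5014, -0.2053, 0.025]
orientation: [-0.145, 3.138, -0.0]
contact_force: [1.9, -0.1, 0.7]
width: 0.0003
grasp_force: 0.8
```

Call:
jog_arm([
  [0,0,0,4.8,0,0,255],
  [0,0,0,4.8,0,0,255],
  [0,0,0,4.8,0,0,255],
  [0,0,0,4.8,0,0,255],
  [0,0,0,0,0,0,255],
])

```text
time: 10.8
tool_pos: [0.4815, -0.2072, 0.0248]
orientation: [0.144, -3.138, -0.001]
contact_force: [-0.2, 0.6, 0.4]
width: 0.0004
grasp_force: 0.1
```

```bash
python3 -c "
from h import *
ring3();ring3()"
```

```text
tcp [-42.7  59.2] z 0.0248 F [-0.2  0.6  0.4] 10.8
tcp [-42.   59.4] z 0.0248 F [-0.5  0.3  0.5] 10.9
ring 0.76 [-29.8  59.2] rel [12.2 -0.2] res 0.17 106
ring 0.28 [-132.1    9.7] rel [-90.1 -49.7] res 25.57 401
```

Call:
jog_arm([
  [0,0,0,4,0,0,255],
  [0,0,0,-4.4,-2.3,0,255],
  [0,0,0,-4.4,-2.3,0,255],
  [0,0,0,-4.4,-2.3,0,255],
  [0,0,0,-4.4,-2.3,0,255],
])

```text
time: 11.42
tool_pos: [0.4978, -0.2152, 0.0249]
orientation: [-0.146, 3.138, -0.0]
contact_force: [-0.3, -0.7, -0.2]
width: 0.0006
grasp_force: 0.0
```

Call:
jog_arm([
  [0,0,0,-2.5,-4.3,0,255],
  [0,0,0,-2.5,-4.3,0,255],
  [0,0,0,-2.5,-4.3,0,255],
  [0,0,0,-2.5,-4.3,0,255],
  [0,0,0,-2.5,-4.3,0,255],
])

```text
time: 11.83
tool_pos: [0.5116, -0.2356, 0.0248]
orientation: [0.145, -3.138, -0.0]
contact_force: [-1.1, 1.8, -0.1]
width: 0.0008
grasp_force: 1.0
```

Call:
jog_arm([
  [0,0,0,-2.5,-4.3,0,255],
  [0,0,0,-2.5,-4.3,0,255],
  [0,0,0,-2.5,-4.3,0,255],
  [0,0,0,-2.5,-4.3,0,255],
  [0,0,0,-2.5,-4.3,0,255],
])

```text
time: 12.25
tool_pos: [0.5262, -0.2559, 0.0249]
orientation: [0.145, -3.138, 0.0]
contact_force: [-1.6, 1.0, 0.5]
width: 0.0004
grasp_force: 0.9
```

Call:
jog_arm([
  [0,0,0,-2.5,-4.3,0,255],
  [0,0,0,-2.5,-4.3,0,255],
  [0,0,0,-2.5,-4.3,0,255],
  [0,0,0,-2.5,-4.3,0,255],
  [0,0,0,0,0,0,255],
])

```text
time: 12.67
tool_pos: [0.5381, -0.2728, 0.0251]
orientation: [-0.145, 3.138, -0.002]
contact_force: [-0.9, -0.5, -0.2]
width: 0.0
grasp_force: 0.1
```

```bash
python3 -c "
from h import *
ring3();ring3()"
```

```text
tcp [  7.7 -11.2] z 0.0251 F [-0.9 -0.5 -0.2] 12.67
ring 0.82 [3.6 1.6] rel [-4.1 12.8] res 0.26 158
tcp [  7.4 -10.6] z 0.025 F [0.3 0.1 0.6] 12.77
ring 0.97 [3.8 1.5] rel [-3.6 12.1] res 0.3 156
```

Call:
jog_arm([
  [0,0,0,-2.2,-4.4,0,255],
  [0,0,0,-2.2,-4.4,0,255],
  [0,0,0,-2.2,-4.4,0,255],
  [0,0,0,-2.2,-4.4,0,255],
  [0,0,0,-2.2,-4.4,0,255],
])

```text
time: 13.28
tool_pos: [0.5507, -0.293, 0.0249]
orientation: [0.145, -3.138, -0.0]
contact_force: [-0.5, 1.8, 1.8]
width: 0.0001
grasp_force: 1.0
```

Call:
jog_arm([
  [0,0,0,-2.2,-4.4,0,255],
  [0,0,0,-2.2,-4.4,0,255],
  [0,0,0,-2.2,-4.4,0,255],
  [0,0,0,-2.2,-4.4,0,255],
  [0,0,0,-2.2,-4.4,0,255],
])

```text
time: 13.7
tool_pos: [0.5637, -0.3139, 0.0249]
orientation: [0.145, -3.138, 0.0]
contact_force: [-1.1, 1.9, 0.8]
width: 0.0004
grasp_force: 0.9
```

Call:
jog_arm([
  [0,0,0,-2.2,-4.4,0,255],
  [0,0,0,-2.2,-4.4,0,255],
  [0,0,0,-2.2,-4.4,0,255],
  [0,0,0,-2.2,-4.4,0,255],
  [0,0,0,0,0,0,255],
])

```text
time: 14.12
tool_pos: [0.5743, -0.3313, 0.025]
orientation: [-0.144, 3.138, -0.002]
contact_force: [-0.4, 0.8, 0.0]
width: 0.0003
grasp_force: 0.1
```

```bash
python3 -c "
from h import *
ring3();ring3()"
```

```text
tcp [ 38.4 -72.9] z 0.025 F [-0.4  0.8  0. ] 14.12
ring 0.61 [-71.5 -15.7] rel [-109.9   57.2] res 23.67 397
ring 0.6 [ 35.8 -59.1] rel [-2.6 13.8] res 0.2 156
tcp [ 38.2 -72.2] z 0.025 F [-0.3  0.   0.3] 14.22
ring 0.9 [ 35.9 -59.1] rel [-2.3 13.1] res 0.26 153
```

Call:
jog_arm([
  [0,0,0,3.7,4.3,0,255],
  [0,0,0,3.7,4.3,0,255],
  [0,0,0,3.7,4.3,0,255],
  [0,0,0,4.8,0,0,255],
  [0,0,0,4.8,0,0,255],
])

```text
time: 14.73
tool_pos: [0.552, -0.3185, 0.0251]
orientation: [-0.147, 3.137, 0.0]
contact_force: [0.7, -0.7, -0.6]
width: 0.0002
grasp_force: 0.6
```

Call:
jog_arm([
  [0,0,0,4.8,0,0,255],
  [0,0,0,4.8,0,0,255],
  [0,0,0,4.8,0,0,255],
  [0,0,0,4.8,0,0,255],
  [0,0,0,4.8,0,0,255],
])

```text
time: 15.15
tool_pos: [0.5278, -0.3216, 0.025]
orientation: [-0.145, 3.138, -0.0]
contact_force: [1.8, -0.7, 0.1]
width: 0.0003
grasp_force: 0.8
```

Call:
jog_arm([
  [0,0,0,4.8,0,0,255],
  [0,0,0,4.8,0,0,255],
  [0,0,0,4.8,0,0,255],
  [0,0,0,4.8,0,0,255],
  [0,0,0,4.8,0,0,255],
])

```text
time: 15.57
tool_pos: [0.5039, -0.3237, 0.025]
orientation: [-0.145, 3.138, -0.0]
contact_force: [1.4, 0.5, -0.5]
width: -0.0001
grasp_force: 0.9
```

Call:
jog_arm([
  [0,0,0,4.8,0,0,255],
  [0,0,0,4.8,0,0,255],
  [0,0,0,4.8,0,0,255],
  [0,0,0,0,0,0,255],
  [0,0,0,0,0,0,255],
])

```text
time: 15.98
tool_pos: [0.4893, -0.325, 0.0248]
orientation: [0.145, -3.138, -0.0]
contact_force: [0.0, 0.2, -1.2]
width: -0.0
grasp_force: 0.0
```

```bash
python3 -c "
from h import *
ring3();ring3()"
```

```text
tcp [-45.7 -58.7] z 0.0248 F [ 0.   0.2 -1.2] 15.98
ring 0.82 [-33.7 -59.5] rel [12.  -0.8] res 0.21 106
tcp [-45.3 -58.7] z 0.0248 F [-0.3  0.3  0.1] 16.08
ring 0.57 [-33.3 -58.9] rel [12.  -0.2] res 0.22 106
```

Call:
jog_arm([
  [0,0,0,-3.8,2.2,0,255],
  [0,0,0,-3.8,2.2,0,255],
  [0,0,0,-3.8,2.2,0,255],
  [0,0,0,-3.8,2.2,0,255],
  [0,0,0,-2.4,4.4,0,255],
])

```text
time: 16.6
tool_pos: [0.5069, -0.31, 0.0249]
orientation: [-0.146, 3.138, -0.001]
contact_force: [-0.6, -2.4, 0.0]
width: 0.0004
grasp_force: 1.4
```

Call:
jog_arm([
  [0,0,0,-2.4,4.4,0,255],
  [0,0,0,-2.4,4.4,0,255],
  [0,0,0,-2.4,4.4,0,255],
  [0,0,0,-2.4,4.4,0,255],
  [0,0,0,-2.4,4.4,0,255],
])

```text
time: 17.02
tool_pos: [0.5162, -0.2867, 0.0249]
orientation: [0.145, -3.138, 0.0]
contact_force: [-0.8, -1.1, 0.2]
width: 0.0007
grasp_force: 0.9
```

Call:
jog_arm([
  [0,0,0,-2.4,4.4,0,255],
  [0,0,0,-2.4,4.4,0,255],
  [0,0,0,-2.4,4.4,0,255],
  [0,0,0,-2.4,4.4,0,255],
  [0,0,0,-2.4,4.4,0,255],
])

```text
time: 17.43
tool_pos: [0.5262, -0.2637, 0.0249]
orientation: [0.145, -3.138, 0.0]
contact_force: [-1.4, -1.8, 0.3]
width: 0.0006
grasp_force: 0.9
```

Call:
jog_arm([
  [0,0,0,-2.4,4.4,0,255],
  [0,0,0,-2.4,4.4,0,255],
  [0,0,0,-2.4,4.4,0,255],
  [0,0,0,0,0,0,255],
  [0,0,0,0,0,0,255],
])

```text
time: 17.85
tool_pos: [0.5323, -0.2496, 0.0249]
orientation: [-0.147, 3.138, 0.001]
contact_force: [-0.0, -0.5, -0.2]
width: 0.0002
grasp_force: 0.0
```

```bash
python3 -c "
from h import *
ring3();ring3()"
```

```text
tcp [ 4.1 12.4] z 0.0249 F [-0.  -0.5 -0.2] 17.85
ring 0.76 [ 0.6 -0.7] rel [ -3.5 -13.1] res 0.26 156
tcp [ 3.8 11.8] z 0.0249 F [ 0.   0.1 -0.2] 17.95
```

Call:
jog_arm([
  [0,0,0,3.9,-4.2,0,255],
  [0,0,0,3.9,-4.2,0,255],
  [0,0,0,3.9,-4.2,0,255],
  [0,0,0,4.8,0,0,255],
  [0,0,0,4.8,0,0,255],
])

```text
time: 18.47
tool_pos: [0.5116, -0.2656, 0.025]
orientation: [-0.144, 3.138, -0.001]
contact_force: [1.5, 0.0, 0.8]
width: 0.0005
grasp_force: 0.8
```

Call:
jog_arm([
  [0,0,0,4.8,0,0,255],
  [0,0,0,4.8,0,0,255],
  [0,0,0,4.8,0,0,255],
  [0,0,0,4.8,0,0,255],
  [0,0,0,4.8,0,0,255],
])

```text
time: 18.88
tool_pos: [0.4877, -0.267, 0.025]
orientation: [-0.146, 3.138, -0.0]
contact_force: [1.9, 0.8, -0.2]
width: 0.0003
grasp_force: 0.9
```

Call:
jog_arm([
  [0,0,0,4.8,0,0,255],
  [0,0,0,4.8,0,0,255],
  [0,0,0,4.8,0,0,255],
  [0,0,0,4.8,0,0,255],
  [0,0,0,0,0,0,255],
])

```text
time: 19.3
tool_pos: [0.4677, -0.2691, 0.0249]
orientation: [0.144, -3.138, -0.0]
contact_force: [-0.1, 0.4, -0.2]
width: 0.0004
grasp_force: 0.1
```

```bash
python3 -c "
from h import *
ring3();ring3('w5.png')"
```

```text
tcp [-62.   -1.1] z 0.0249 F [-0.1  0.4 -0.2] 19.3
ring 0.68 [-49.1  -0.9] rel [12.9  0.2] res 0.19 104
tcp [-61.4  -0.9] z 0.0248 F [0.2 0.7 0.4] 19.4
ring 0.82 [-49.1  -1.2] rel [12.3 -0.3] res 0.17 104
```

View pics/w5.png

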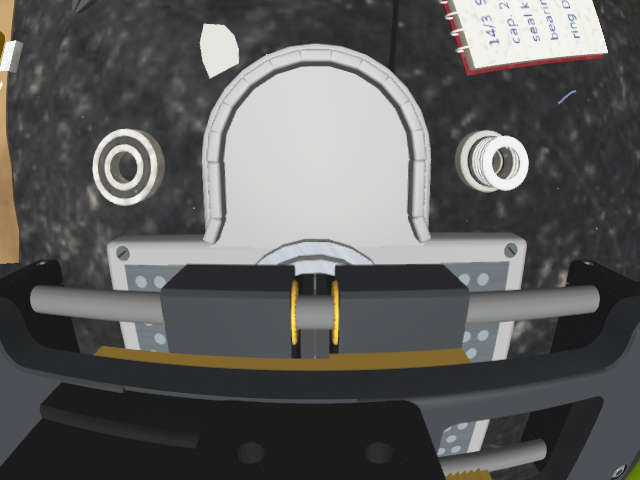

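Ring arc (316,250) is in line with the nest (centre column ~316). On into the nest.

Call:
jog_arm([
  [0,0,0,4.8,0,0,255],
  [0,0,0,4.8,0,0,255],
  [0,0,0,4.8,0,0,255],
  [0,0,0,4.8,0,0,255],
  [0,0,0,4.8,0,0,255],
])

```text
time: 19.92
tool_pos: [0.4444, -0.2712, 0.0249]
orientation: [0.145, -3.138, -0.0]
contact_force: [1.6, -0.1, -0.9]
width: 0.0005
grasp_force: 0.6
```

Call:
jog_arm([
  [0,0,0,4.8,0,0,255],
  [0,0,0,4.8,0,0,255],
  [0,0,0,4.8,0,0,255],
  [0,0,0,4.8,0,0,255],
  [0,0,0,4.8,0,0,255],
])

```text
time: 20.33
tool_pos: [0.4206, -0.2734, 0.0249]
orientation: [0.145, -3.138, 0.0]
contact_force: [0.9, 0.3, -0.6]
width: 0.0005
grasp_force: 0.6
```

Call:
jog_arm([
  [0,0,0,4.8,0,0,255],
  [0,0,0,4.8,0,0,255],
  [0,0,0,4,0,0,255],
  [0,0,0,3,0,0,255],
  [0,0,0,0,0,0,255],
])

```text
time: 20.75
tool_pos: [0.4039, -0.2749, 0.0249]
orientation: [0.144, -3.138, -0.0]
contact_force: [-0.4, -0.0, -1.1]
width: 0.0006
grasp_force: 0.0
```

```bash
python3 -c "
from h import *
ring3();ring3()"
```

```text
tcp [-126.2   -1. ] z 0.0249 F [-0.4 -0.  -1.1] 20.75
ring 0.79 [-113.6   -1.1] rel [12.6 -0.1] res 0.27 106
tcp [-125.5   -1. ] z 0.0249 F [0.7 0.3 0. ] 20.85
ring 0.86 [-113.4   -1.3] rel [12.1 -0.3] res 0.18 108
```

Call:
jog_arm([
  [0,0,0,2.5,0,0,255],
  [0,0,0,2.5,0,0,255],
  [0,0,0,2,0,0,255],
  [0,0,0,2,0,0,255],
  [0,0,0,2,0,0,255],
])

```text
time: 21.37
tool_pos: [0.3936, -0.2759, 0.025]
orientation: [-0.145, 3.138, -0.0]
contact_force: [1.8, 0.4, -0.2]
width: 0.0005
grasp_force: 0.7
```

Call:
jog_arm([
  [0,0,0,0.5,0,0,255],
  [0,0,0,0.5,0,0,255],
  [0,0,0,0.5,0,0,255],
  [0,0,0,0.5,0,0,255],
  [0,0,0,0.5,0,0,255],
])

```text
time: 21.78
tool_pos: [0.3912, -0.2761, 0.0249]
orientation: [-0.146, 3.138, -0.0]
contact_force: [0.9, -0.9, 0.1]
width: 0.0007
grasp_force: 0.8
```

```bash
python3 -c "
from h import *
ring3();ring3('w6.png')"
```

```text
tcp [-138.8   -1. ] z 0.0249 F [ 0.9 -0.9  0.1] 21.78
ring 0.77 [-125.8   -1.3] rel [13.  -0.3] res 0.18 103
ring 0.34 [-142.7   -0.4] rel [-3.9  0.6] res 1.24 181
tcp [-138.9   -1.1] z 0.0249 F [1.7 0.6 0.4] 21.88
ring 0.9 [-125.9   -1.2] rel [13.  -0.1] res 0.2 103
```

View pics/w6.png

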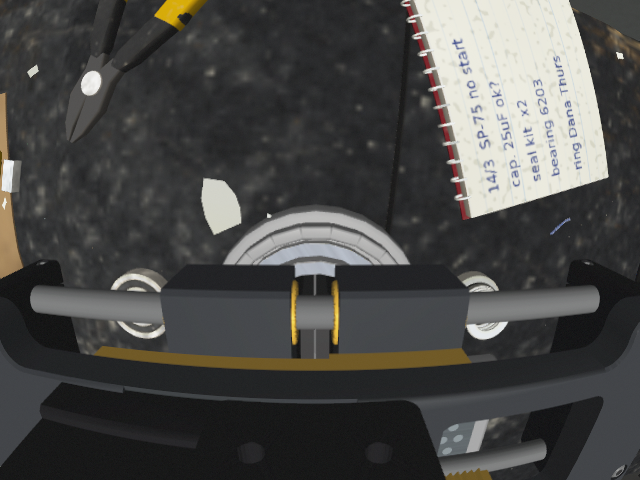

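A thin gap may remain between flange and end wall (row ~245). I'll creep on until the force rises.

Call:
jog_arm([
  [0,0,0,0.4,0,0,255],
  [0,0,0,0.4,0,0,255],
  [0,0,0,0.4,0,0,255],
  [0,0,0,0,0,0,255],
  [0,0,0,0,0,0,255],
])

```text
time: 22.4
tool_pos: [0.39, -0.2762, 0.0249]
orientation: [0.145, -3.138, 0.0]
contact_force: [1.4, -0.5, 0.1]
width: 0.0003
grasp_force: 0.7
```

Call:
jog_arm([
  [0,0,0,0.4,0,0,255],
  [0,0,0,0.4,0,0,255],
  [0,0,0,0,0,0,255],
  [0,0,0,0,0,0,255],
  [0,0,0,0,0,0,255],
])

```text
time: 22.82
tool_pos: [0.3893, -0.2763, 0.0249]
orientation: [-0.145, 3.138, -0.0]
contact_force: [3.0, 0.2, -0.1]
width: 0.0005
grasp_force: 1.0
```

Call:
jog_arm([
  [0,0,0,0.4,0,0,255],
  [0,0,0,0.4,0,0,255],
  [0,0,0,0,0,0,255],
  [0,0,0,0,0,0,255],
  [0,0,0,0,0,0,255],
])

```text
time: 23.23
tool_pos: [0.3888, -0.2763, 0.025]
orientation: [-0.146, 3.138, -0.0]
contact_force: [5.1, 0.4, -0.8]
width: 0.0002
grasp_force: 2.3
```

```bash
python3 -c "
from h import *
ring3();ring3()"
```

```text
tcp [-141.3   -1. ] z 0.025 F [ 5.1  0.4 -0.8] 23.23
ring 0.91 [-126.8   -0.6] rel [14.5  0.4] res 0.28 98
ring 0.37 [-142.9   -0.7] rel [-1.6  0.3] res 1.15 176
tcp [-141.3   -1. ] z 0.025 F [ 5.7  1.2 -0.7] 23.33
ring 0.7 [-126.6   -0.6] rel [14.7  0.4] res 0.24 98
```

Force rose to over 5 N with the TCP stalled: home. I'll back to the bore's middle, lift and look.

Call:
jog_arm([
  [0,0,0,-4,0,0,255],
  [0,0,0,-4,0,0,255],
  [0,0,0,-4,0,0,255],
  [0,0,0,-1,0,0,255],
  [0,0,0,0,0,0,255],
])

```text
time: 23.85
tool_pos: [0.4014, -0.2751, 0.0247]
orientation: [0.146, -3.137, 0.0]
contact_force: [0.6, -0.8, -0.4]
width: 0.0005
grasp_force: 0.0
```

Call:
jog_arm([
  [0,0,0,0,0,-5,255],
  [0,0,0,0,0,-10,255],
  [0,0,0,0,0,-15,255],
  [0,0,0,0,0,-20,255],
  [0,0,0,0,0,-20,255],
])

```text
time: 24.27
tool_pos: [0.4008, -0.2754, 0.0963]
orientation: [0.144, -3.138, 0.0]
contact_force: [0.9, -0.2, -0.4]
width: 0.0003
grasp_force: 0.0
```

Call:
jog_arm([
  [0,0,0,-20,0,-20,255],
  [0,0,0,-30,0,-20,255],
  [0,0,0,-30,0,-20,255],
  [0,0,0,-10,0,0,255],
  [0,0,0,0,0,0,255],
])

```text
time: 24.68
tool_pos: [0.4938, -0.2662, 0.1565]
orientation: [-0.15, 3.136, -0.002]
contact_force: [-1.0, 1.3, -1.2]
width: 0.0005
grasp_force: 0.0
```

```bash
python3 -c "
from h import *
ring3();ring3('w7.png')
p=cv2.imread('pics/w7.png');cv2.imwrite('pics/w7c.png',cv2.resize(p[40:280,160:480],(800,600)))"
```

```text
tcp [-35.8  -0.6] z 0.1565 F [-1.   1.3 -1.2] 24.68
ring 0.7 [-126.    -0.7] rel [-90.2  -0.1] res 0.39 99
tcp [-39.8  -1.1] z 0.1547 F [-0.7 -0.5  0.3] 24.78
ring 0.67 [-125.9   -0.9] rel [-86.1   0.2] res 0.27 100
```

View pics/w7c.png

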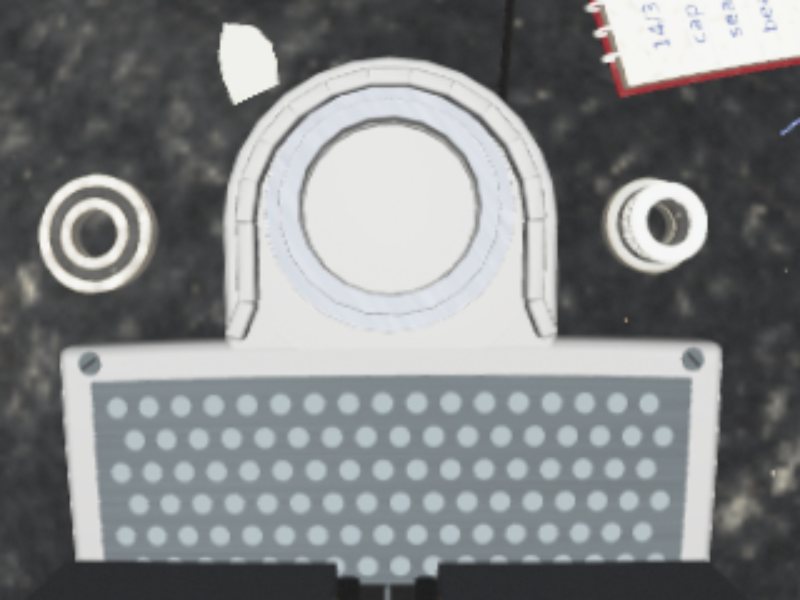

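The ring lies flat in the nest (crop 390,208), its flange against the round end, and the seal and bearing are undisturbed. Handing in.

```bash
python3 -c "
from plant import *
print(job_done())"
```

```text
the job is handed in; nothing more can be done
None
```

The ring went once round the figure of eight and was slid into the nest until it met the round end. It was left lying flat there, clear of the gripper, and the job was handed in at about 25 s.

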